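# Shut off and cap the hot-water outlet

## Task

Shut off and cap the hot-water outlet in the laundry: first press the black lever down until its catch holds it and take the hand off it, then take the red cap and press it down over the steel spigot until it clicks, and keep pressing after the click until the cap has squeezed the rubber seal fully down. Finish while still pressing the cap fully home with the gripper: do not let go of it. Leave the blue cap, the bottle and the mug where they are.

Things in the scene. Friction and masses are not known exactly. Their poses are not given: they have to be found in the camera images.
- outlet_box: white outlet box fixed to the bench, 150 (own x) x 260 (own y) x 45 mm high; origin at the centre of its underside. In its frame the spigot's axis is at x 0, y -75 mm; the lever's hinge axis (along own y) at x +60, y +75, height 70 mm, the lever pointing to own -x. A grey catch post (16 x 16 mm, top 82 mm above the bench) stands beside the lever at x +5, y +104 mm
- lever_pad (a point): middle of the top face of the black lever's end pad (32 x 32 mm, yellow patch), 105 mm from the hinge axis; moves with the lever. The pad is about 120 mm above the bench when the lever is up and about 57 mm when it is fully down, where it lies about 10 mm farther along own -x of the outlet box
- lever (a joint): angle of the black lever in rad: 0 = up (sloping 26 degrees upward), 0.62 = fully down at its stop (sloping 10 degrees downward). A spring pushes it up with 1 to 2 N at the pad; from 0.35 a catch resists, up to about 10 N at the pad, and beyond 0.56 the catch has snapped over and holds it down at 0.53 to 0.56 when let go
- spigot_tip (a point): centre of the top of the upright steel spigot, 80 mm above the bench. The spigot is 20 mm in diameter, and tapers over its top 9.5 mm to 12 mm diameter. Four brass spring balls stick out 3.5 mm from its sides, 14.5 mm below the tip
- seal (a joint): how far the black rubber seal (collar 40 mm in diameter round the spigot's foot) is squeezed, in m: 0 = free, its top 23 mm below the spigot tip (57 mm above the bench); 0.005 = fully down on its stop (52 mm above the bench). It springs back, with 1.2 N at 0 and about 7 N at 0.005, so it stays squeezed only while the cap is pressed
- red_cap_center (a point): centre, half-way up, of the red cap: 38 mm in diameter, 44 mm high, about 50 g, mouth down on the bench at the start; own z up. Mouth 23 mm wide, inner lip 4 mm high; cavity 30 mm deep. On the spigot its lip meets the balls with its underside 10 mm below the spigot tip; the push peaks (12 to 18 N) at 13 mm and drops (click), the cap is snapped on at 22 mm, then squeezes the seal; fully home: 28 mm
- blue_cap_center (a point): centre, half-way up, of the blue cap, the same in size and shape as the red one (38 mm in diameter, 44 mm high); leave it alone
- soap_bottle: green soap bottle, 64 mm in diameter, 190 mm high; origin at the centre of its underside; leave it alone
- mug: white mug, 80 mm in diameter, 90 mm high, handle on its own +y side; origin at the centre of its underside; leave it alone
There are look-alikes about, which are no part of the job. Of the things that look like the part that bears red_cap_center, the largest one is meant.

How it is judged:
By the outcome, as a careful person would: the job done as asked, in the order asked, and still so for the second after the job is handed in, while the arm keeps its last pose, push and grip.
It also fails if it takes over 50 s, if anything falls off the work surface, if the arm or the gripper's body presses on something with over 40 N, if the wrist force passes 120 N, or if a joint passes its speed limit or range.

## Robot

A 7-joint arm with a two-finger parallel gripper is mounted at the origin on the work surface. World frame = base frame: x ahead of the robot, y to its left, z up, the work surface at z = 0. Lengths are in m, angles in rad, forces in N, time in s.
With the tool pointing down it reaches from about 0.4 to 0.875 m from the base axis. Payload 19.3 kg.
Tool frame: the origin (TCP) lies midway between the tips of the shut fingers; the grasp point (between the pads) lies pinch_z behind it (pinch_z is the distance from the TCP to the grasp point, in m); z points along the fingers, y is the line along which they close (so a half turn about z gives the same grasp; the last joint's range is limited). The gripper opens to 85 mm and grips with 20 to 120 N. Pads are 22 mm wide; open, the fingers measure 114 mm over their backs; the gripper's body (76 mm by 85 mm) begins 54 mm behind the grasp point. The pads swing forward as they close: fully open they stand 13 mm farther back than shut.
Start: joints at [1.208, 0.521, -0.036, 1.599, 0.021, 1.021, -0.113], TCP at [0.18, -0.598, 0.193] pointing down, gripper open.
Joint ranges: [-2.91, 2.91], [-0.3, 2.13], [-1.5, 1.42], [0.17, 2.43], [-1.26, 4.41], [0.16, 1.93], [-2.52, 2.52]. Speed limits (rad/s): [1.89, 1.89, 2.39, 2.39, 3.01, 3.01, 3.01].

## Interface

Orientations are given as a 3x3 rotation matrix whose columns are the frame's x, y, z axes.
In Python, from station import observe, get_image, camera_info, hand_in, pinch_z gives the robot as it stands.
- The arm moves only by the shell command python3 -m crank 'ROWS' [FORCE]. ROWS is JSON, a list of rows, each an object of numbers: "jaw": the closure, from -1 (fully open) to 1 (shut); "x", "y", "z": the shift along the world's x, y, z normalised to -1 to 1, where 1 is 600 mm; "wx", "wy", "wz": the turn, a rotation vector about the world's x, y, z normalised to -1 to 1, where 1 is 45 degrees. In form: [{"jaw": .., "x": .., "y": .., "z": .., "wx": .., "wy": .., "wz": ..}, ...]. A call has 1 to 5 rows; each row is the pose to reach, as a shift and turn from the pose commanded when the call began; what a row does not reach only later rows make up. A row lasts 1/10 s, in which the tool goes at most 50 mm and 8.59 degrees, less where a joint would pass 70% of its speed; a pose out of reach is approached as far as the arm can. A call with a number of a shift or a turn outside -1 to 1 is refused whole. A call with a gripper value outside its range is refused whole. The fingers move at their own pace and stop on an object; FORCE is the grip in N (left out, the last holds). Time passes only in rows, so rows that repeat a pose let the fingers close. It gives the time, the measured TCP pose, the force, the opening and the grip force at its end, in the units of the state.
- observe(): the state, without advancing time (a new reading comes with each control period).
- get_image(name): name is "scene" or "top"; returns (picture, depth): 480x640x3 uint8, red, green, blue; 480x640 float32, m along the optical axis (not along the pixel's ray), 0 where there is no reading.
- camera_info(name): a dict with "mtx" (3x3 intrinsics, pixels), "origin" and "attitude" of the camera in the world. Camera axes: x right, y up, looking along -z (the intrinsics and any distortion apply to the point x, -y, -z); pixel columns grow to the right and rows downward; lengths in m; the calibration is good to about 2 mm. A picture is of the moment at which its call begins. camera_info takes no time and is no camera call.
- hand_in(): hands the job in; it is judged then, once.
The state is a dict: "time_s": time; "qpos": joint angles; "qvel": joint speeds; "joint_torque": joint torques, N m; "eef_pos": TCP position; "ee_rot": TCP orientation; "contact_force": force on the tool from outside, world axes, zero at the start; "torque": the same for the moment, N m; "finger_gap": opening from 0.0 (shut) to 1.0 (fully open); "grasp_force": force on a finger pad.
Only numpy, scipy, OpenCV 4.12 (cv2) and the standard library are available. Lean on these libraries where they do the work, as an engineer would, in place of code of your own. Each camera call takes 0.05 s, during which the arm holds its last target. There are 200 camera calls.

## Working session

There is one attempt and no reset: what is moved stays moved. The work goes in short steps, Python scripts to look and compute and a shell command to move; the robot and the scene stay as the last step left them, time stands still between calls to the robot, and variables do not carry over. Pictures are saved under pics/ and viewed, at most 10 in all, crops included, and the job is handed in when it is done.

```bash
ls; mkdir -p pics; cat > h.py <<'E'
import numpy as np, cv2
from station import observe, get_image, camera_info, hand_in, pinch_z
def grab(n,tag):
    im,d=get_image(n); np.savez(f'{tag}.npz',im=im,d=d); cv2.imwrite(f'pics/{tag}.png',im[:,:,::-1]); return im,d
def ray(n,u,v):
    c=camera_info(n); K=np.array(c['mtx']); p=np.linalg.solve(K,[u,v,1.]); 
    return np.array(c['origin']), np.array(c['attitude'])@np.array([p[0],-p[1],-p[2]])
def onplane(n,u,v,z):
    o,r=ray(n,u,v); return o+r*(z-o[2])/r[2]
def bydepth(n,u,v,d):
    o,r=ray(n,u,v); return o+r*d
E
python3 - <<'E'
from h import *
for n in('top','scene'):
    grab(n,n+'0'); c=camera_info(n); print({k:np.round(v,3).tolist() if not isinstance(v,str) else v for k,v in c.items()})
s=observe(); print(s, pinch_z)
E
```

```text
pics
{'mtx': [[522.301, 0.0, 323.858], [0.0, 522.301, 237.411], [0.0, 0.0, 1.0]], 'origin': [0.297, 0.031, 1.208], 'attitude': [[0.003, 0.983, -0.184], [-1.0, 0.002, -0.003], [-0.003, 0.184, 0.983]]}
{'mtx': [[445.272, 0.0, 313.275], [0.0, 445.272, 240.947], [0.0, 0.0, 1.0]], 'origin': [0.853, -0.515, 0.706], 'attitude': [[0.839, -0.364, 0.404], [0.543, 0.552, -0.633], [0.007, 0.75, 0.661]]}
{'time_s': 0.1, 'qpos': array([ 1.20778018,  0.52198135, -0.03631414,  1.59992969,  0.02121349,
        1.02108609, -0.11282757]), 'qvel': array([-0.00037597, -0.00200629, -0.00098322, -0.00108454, -0.00051057,
       -0.00028715, -0.00092484]), 'joint_torque': array([ 3.48697540e-03, -9.28484273e+01,  1.98436193e+00, -3.70533299e+01,
        1.82259106e-02,  5.35824511e-03, -1.49985402e-05]), 'eef_pos': array([ 0.18026541, -0.59809556,  0.1922743 ]), 'ee_rot': array([[ 9.57447305e-01,  2.88607891e-01, -3.77535051e-04],
       [ 2.88608125e-01, -9.57446841e-01,  9.46678299e-04],
       [-8.82509141e-05, -1.01535427e-03, -9.99999481e-01]]), 'contact_force': array([ 0.25724352, -0.01102316, -0.13321439]), 'torque': array([ 0.02636287, -0.01530077, -0.00989221]), 'grasp_force': 0.0, 'finger_gap': 1.0011421026654945} 0.0187
```

View pics/top0.png

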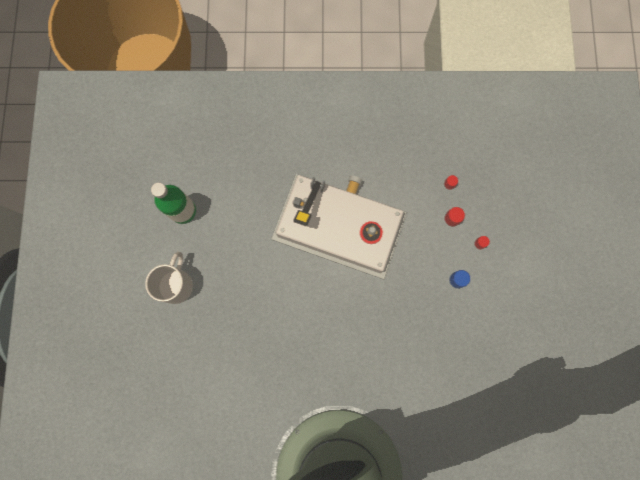

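View pics/scene0.png

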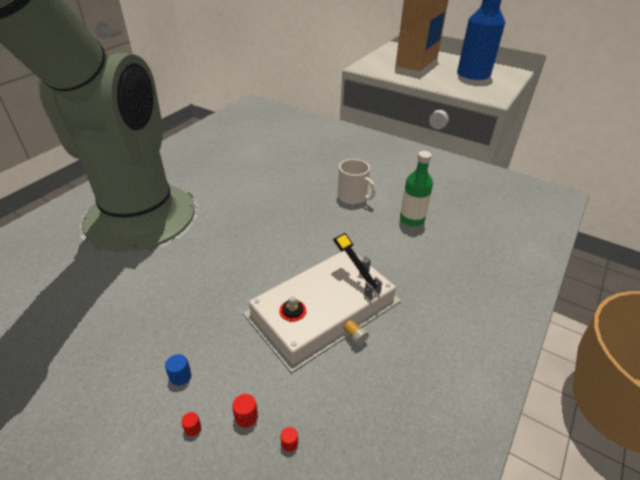

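Top view: the lever's yellow pad is at (302,217), the spigot at (371,232), the blue cap at (461,279), the bottle at (172,200) and the mug at (170,284). There are three red caps at (452,182), (456,216) and (483,242). (456,216) is the largest in both views (245,410 in the scene view), so it is the one meant. I'll measure it and confirm it in a crop.

```bash
python3 - <<'E'
from h import *
def cloud(n):
    f=np.load(n+'0.npz'); im,d=f['im'],f['d']; v,u=np.mgrid[:480,:640]
    c=camera_info(n); K=np.array(c['mtx'])
    p=np.stack([(u-K[0,2])/K[0,0],-(v-K[1,2])/K[1,1],-np.ones_like(u)],-1)*d[...,None]
    return im,d,p@np.array(c['attitude']).T+np.array(c['origin'])
for n in('top','scene'):
    im,d,P=cloud(n); hsv=cv2.cvtColor(im,cv2.COLOR_RGB2HSV); H,S,V=cv2.split(hsv)
    red=((H<8)|(H>172))&(S>150)&(V>80); yel=(H>20)&(H<32)&(S>150)&(V>120); blue=(H>105)&(H<130)&(S>130)
    for nm,m in(('red',red),('yel',yel),('blue',blue)):
        k,l,st,ce=cv2.connectedComponentsWithStats(m.astype('uint8'))
        for i in range(1,k):
            if st[i,4]<25 or (n=='scene' and ce[i][1]<150):continue
            q=P[(l==i)&(d>0)]
            zt=np.percentile(q[:,2],95); t=q[q[:,2]>zt-.006]; 
            c,r=cv2.minEnclosingCircle(t[:,:2].astype('f4'))
            print(n,nm,st[i,4],ce[i].round(1),'ztop',zt.round(4),'mean',t.mean(0).round(4),'circ',np.round(c,4),round(r,4), 'ray', onplane(n,*ce[i],zt).round(4))
    # spigot tip: high points
    if n=='top':
        for nm,(u0,u1,v0,v1) in dict(spig=(355,388,215,250),box=(265,410,165,280)).items():
            q=P[v0:v1,u0:u1].reshape(-1,3)
            if nm=='spig':
                t=q[(q[:,2]>.070)]; print('spig',len(t),t.mean(0).round(4),t[:,2].max()); c=t
            else:
                t=q[(q[:,2]>.035)&(q[:,2]<.053)]
                r=cv2.minAreaRect((t[:,:2]*1000).astype('f4')); print('box',r,cv2.boxPoints(r))
a=np.load('top0.npz')['im'][160:310,250:500]; b=np.load('scene0.npz')['im'][230:460,150:410]
A=cv2.resize(a,(800,480),interpolation=3); cv2.imwrite('pics/cropa.png',A[:,:,::-1])
E
```

```text
top red 92 [451.6 180.7] ztop 0.0351 mean [ 0.6523 -0.263   0.0321] circ [ 0.6524 -0.2635] 0.0135 ray [ 0.6517 -0.2625  0.0351]
top red 200 [455.7 215. ] ztop 0.0478 mean [ 0.5677 -0.2667  0.0449] circ [ 0.5681 -0.2663] 0.0189 ray [ 0.5669 -0.2652  0.0478]
top red 98 [371.1 233.5] ztop 0.0516 mean [ 0.5228 -0.0714  0.0489] circ [ 0.5265 -0.072 ] 0.0249 ray [ 0.5227 -0.0718  0.0516]
top red 104 [482.6 241.5] ztop 0.0346 mean [ 0.5094 -0.3286  0.0313] circ [ 0.5088 -0.3282] 0.0141 ray [ 0.5082 -0.3272  0.0346]
top yel 89 [302.1 216.4] ztop 0.126 mean [0.5429 0.082  0.1229] circ [0.5448 0.0809] 0.0133 ray [0.5448 0.0807 0.126 ]
top blue 185 [461.3 277.9] ztop 0.0474 mean [ 0.4238 -0.2723  0.0446] circ [ 0.4234 -0.2726] 0.0178 ray [ 0.4234 -0.2716  0.0474]
spig 69 [ 0.5047 -0.0612  0.1753] 1.20761252585
box ((570.6011352539062, -6.6685638427734375), (260.3290710449219, 192.2217254638672), 70.66880798339844) [[ 436.8208   -97.67914]
 [ 618.2052  -161.30994]
 [ 704.3815    84.34201]
 [ 522.9971   147.97281]]
scene red 145 [293.  313.9] ztop 0.057 mean [ 0.5372 -0.0779  0.0538] circ [ 0.5316 -0.0803] 0.0228 ray [ 0.5367 -0.0871  0.057 ]
scene red 659 [244.7 410.1] ztop 0.0472 mean [ 0.5706 -0.2722  0.0456] circ [ 0.5699 -0.2717] 0.0183 ray [ 0.5785 -0.2794  0.0472]
scene red 341 [190.8 423.7] ztop 0.0347 mean [ 0.5107 -0.3339  0.033 ] circ [ 0.5098 -0.3332] 0.0135 ray [ 0.5174 -0.3379  0.0347]
scene red 342 [288.9 438.9] ztop 0.0345 mean [ 0.6549 -0.2688  0.0327] circ [ 0.6546 -0.2677] 0.0138 ray [ 0.6587 -0.2739  0.0345]
scene yel 123 [343.4 240.8] ztop 0.1264 mean [0.5429 0.0784 0.1235] circ [0.5453 0.0757] 0.0152 ray [0.5483 0.0727 0.1264]
scene blue 577 [177.8 369.4] ztop 0.0475 mean [ 0.4261 -0.2777  0.0458] circ [ 0.4254 -0.2769] 0.0181 ray [ 0.4381 -0.2848  0.0475]
```

View pics/cropa.png

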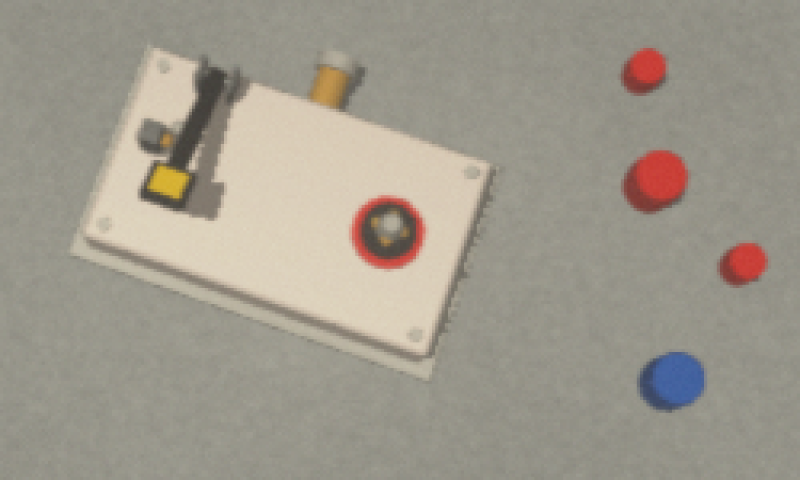

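The crop confirms it: the big red cap at crop (656,181) = pixel (456,216) has a measured radius of 18.9 mm, which fits 38 mm diameter. The other two reds measure about 13.5 mm. The spigot tip is at crop (391,224) and the screws at (163,66), (471,173), (416,335) and (105,224).

```bash
python3 - <<'E'
from h import *
cr=lambda x,y:(250+x/3.2-.35,160+y/3.2-.35)
S=[onplane('top',*cr(*p),.045)[:2] for p in((163,66),(471,173),(416,335),(105,224))]
print('screws',np.round(S,4),'centre',np.mean(S,0).round(4),[np.linalg.norm(S[i]-S[i-1]).round(4) for i in range(4)])
S=np.array(S); y=(S[0]-S[1])+(S[3]-S[2]); y/=np.linalg.norm(y); x=np.array([y[1],-y[0]])
print('yaw',np.degrees(np.arctan2(x[1],x[0])))
c=S.mean(0); print('spig from box',c-.075*y,'pad up',c+.06*x+.075*y-.105*np.cos(.4538)*x, 'pad dn', c+.06*x+.075*y-.105*x*.985)
print('tip ray top',onplane('top',*cr(391,224),.08).round(4),'ring',onplane('top',*cr(388,232),.0455).round(4))
im=np.load('scene0.npz')['im'][280:340,260:330]
cv2.imwrite('pics/cropb.png',cv2.resize(im,(700,600),interpolation=3)[:,:,::-1])
s=observe();print('tool yaw',np.degrees(np.arctan2(s['ee_rot'][1,0],s['ee_rot'][0,0])))
E
```

```text
screws [[ 0.649   0.0888]
 [ 0.5702 -0.1318]
 [ 0.4536 -0.0906]
 [ 0.5325  0.1287]] centre [ 0.5513 -0.0012] [np.float64(0.1232), np.float64(0.2343), np.float64(0.1236), np.float64(0.2331)]
yaw -19.71806885059824
spig from box [ 0.52601617 -0.07183657] pad up [0.54426775 0.08096515] pad dn [0.53574625 0.08401932]
tip ray top [ 0.5258 -0.0711  0.08  ] ring [ 0.527  -0.072   0.0455]
tool yaw 16.774644897073994
```

View pics/cropb.png

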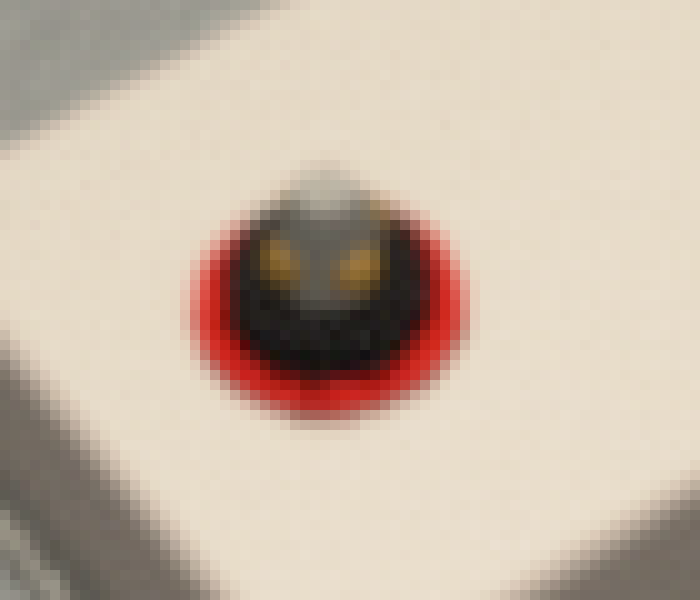

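The spigot tip is at crop (325,190) = scene (292,298.5), standing in the seal as expected. Everything agrees to about 3 mm. Now I'll go to the lever with the fingers shut, starting from 0.19 m high.

```bash
python3 -m crank '[{"jaw":1,"x":0.04,"y":0.074},{"jaw":1,"x":0.08,"y":0.148},{"jaw":1,"x":0.118,"y":0.222},{"jaw":1,"x":0.157,"y":0.295},{"jaw":1,"x":0.195,"y":0.368}]' 30
python3 -m crank '[{"jaw":1,"x":0.04,"y":0.074},{"jaw":1,"x":0.08,"y":0.148},{"jaw":1,"x":0.118,"y":0.222},{"jaw":1,"x":0.157,"y":0.295},{"jaw":1,"x":0.195,"y":0.368}]'
python3 -m crank '[{"jaw":1,"x":0.04,"y":0.074},{"jaw":1,"x":0.08,"y":0.148},{"jaw":1,"x":0.118,"y":0.222},{"jaw":1,"x":0.157,"y":0.295},{"jaw":1,"x":0.195,"y":0.368}]'
python3 - <<'E'
from h import *
s=observe();print(s['time_s'],s['eef_pos'],s['contact_force'],s['finger_gap'],s['ee_rot'][:,2])
print('scene tip',onplane('scene',292,298.5,.08))
E
```

```text
0.1 [ 0.18026541 -0.59809556  0.1922743 ] [ 0.25724352 -0.01102316 -0.13321439] 1.0011421026654945 [-3.77535051e-04  9.46678299e-04 -9.99999481e-01]
scene tip [ 0.5254093  -0.07334324  0.08      ]validation failed for argument at $[0]...
validation failed for argument at $[0]...
validation failed for argument at $[0]...
```

Refused: probably all seven keys are required.

```bash
python3 -m crank '[{"jaw":1,"x":0.04,"y":0.074,"z":0,"wx":0,"wy":0,"wz":0},{"jaw":1,"x":0.08,"y":0.148,"z":0,"wx":0,"wy":0,"wz":0},{"jaw":1,"x":0.118,"y":0.222,"z":0,"wx":0,"wy":0,"wz":0},{"jaw":1,"x":0.157,"y":0.295,"z":0,"wx":0,"wy":0,"wz":0},{"jaw":1,"x":0.195,"y":0.368,"z":0,"wx":0,"wy":0,"wz":0}]' 30
```

```text
time_s: 0.6
eef_pos: [0.2978, -0.3757, 0.1927]
ee_rot: [[0.957, 0.288, -0.0], [0.288, -0.957, 0.0], [-0.0, -0.0, -1.0]]
contact_force: [1.4, -0.1, 0.3]
finger_gap: 0.146
grasp_force: 0.0
```

```bash
python3 -m crank '[{"jaw":1,"x":0.04,"y":0.074,"z":0,"wx":0,"wy":0,"wz":0},{"jaw":1,"x":0.08,"y":0.148,"z":0,"wx":0,"wy":0,"wz":0},{"jaw":1,"x":0.118,"y":0.222,"z":0,"wx":0,"wy":0,"wz":0},{"jaw":1,"x":0.157,"y":0.295,"z":0,"wx":0,"wy":0,"wz":0},{"jaw":1,"x":0.195,"y":0.368,"z":0,"wx":0,"wy":0,"wz":0}]'
python3 -m crank '[{"jaw":1,"x":0.04,"y":0.074,"z":0,"wx":0,"wy":0,"wz":0},{"jaw":1,"x":0.08,"y":0.148,"z":0,"wx":0,"wy":0,"wz":0},{"jaw":1,"x":0.118,"y":0.222,"z":0,"wx":0,"wy":0,"wz":0},{"jaw":1,"x":0.157,"y":0.295,"z":0,"wx":0,"wy":0,"wz":0},{"jaw":1,"x":0.195,"y":0.368,"z":0,"wx":0,"wy":0,"wz":0}]'
```

```text
time_s: 1.1
eef_pos: [0.4149, -0.1549, 0.1929]
ee_rot: [[0.957, 0.288, 0.0], [0.288, -0.957, -0.0], [0.0, 0.0, -1.0]]
contact_force: [1.3, -1.2, 0.8]
finger_gap: 0.0
grasp_force: 0.0
time_s: 1.6
eef_pos: [0.5319, 0.0659, 0.1927]
ee_rot: [[0.958, 0.288, -0.0], [0.288, -0.958, -0.0], [-0.0, 0.0, -1.0]]
contact_force: [1.9, -1.2, 1.0]
finger_gap: 0.0
grasp_force: 0.0
```

```bash
python3 -m crank '[{"jaw":1,"x":0.014,"y":0.025,"z":-0.04,"wx":0,"wy":0,"wz":0},{"jaw":1,"x":0.014,"y":0.025,"z":-0.08,"wx":0,"wy":0,"wz":0},{"jaw":1,"x":0.014,"y":0.025,"z":-0.09,"wx":0,"wy":0,"wz":0},{"jaw":1,"x":0.014,"y":0.025,"z":-0.09,"wx":0,"wy":0,"wz":0}]'
python3 - <<'E'
from h import *
grab('scene','scene1')
E
```

```text
time_s: 2.0
eef_pos: [0.5392, 0.0785, 0.1382]
ee_rot: [[0.958, 0.288, -0.002], [0.288, -0.958, -0.0], [-0.002, -0.0, -1.0]]
contact_force: [-0.3, 0.1, 0.5]
finger_gap: 0.004
grasp_force: 0.0
```

View pics/scene1.png

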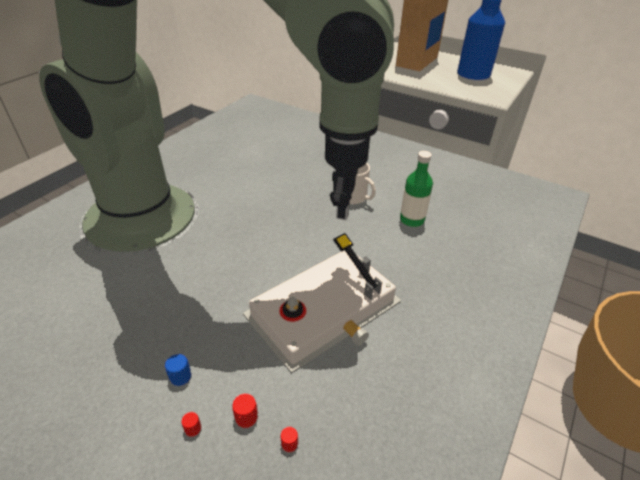

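The fingertips appear at (343,217) and the lever pad at (344,241). I'll check whether that fits the reported TCP.

```bash
python3 - <<'E'
from h import *
def proj(n,p):
    c=camera_info(n);K=np.array(c['mtx']);q=np.array(c['attitude']).T@(np.array(p)-c['origin']);return K[0,0]*q[0]/-q[2]+K[0,2],K[1,1]*-q[1]/-q[2]+K[1,2],-q[2]
s=observe();print(s['eef_pos'],s['time_s'])
print(proj('scene',s['eef_pos']),proj('scene',[.5445,.079,.12]))
d=np.load('scene1.npz')['d'];
for v in(200,205,210,214,217): print(v,bydepth('scene',343,v,d[v,343]))
grab('top','top1'); f=np.load('top1.npz'); print(proj('top',s['eef_pos']))
E
```

```text
[0.53973508 0.07851646 0.13919128] 2.05
(np.float64(341.4677664275425), np.float64(232.6695170279128), np.float64(0.8768416551315505)) (np.float64(343.1865327172974), np.float64(240.7303092690732), np.float64(0.8879053803486978))
200 [0.56755102 0.02382929 0.26296982]
205 [0.55718291 0.0445722  0.23531033]
210 [0.54675893 0.06553049 0.20648637]
214 [0.54669108 0.06667905 0.19637709]
217 [0.54596518 0.06883561 0.18753669]
(np.float64(302.8335054088123), np.float64(217.37045506189548), np.float64(1.0950268770167984))
```

```bash
python3 - <<'E'
from h import *
f=np.load('scene1.npz');d=f['d']
for v in range(214,236,2): print(v,[tuple(bydepth('scene',u,v,d[v,u]).round(3)) for u in (339,343,347)])
im,_=grab('scene','scene2'); 
a=np.hstack([f['im'][180:280,300:390],im[180:280,300:390]]); b=np.load('top1.npz')['im'][180:280,260:350]
cv2.imwrite('pics/c3.png',cv2.resize(np.hstack([a,b]),None,fx=2.9,fy=2.9,interpolation=3)[:,:,::-1])
E
```

```text
214 [(np.float64(0.54), np.float64(0.063), np.float64(0.196)), (np.float64(0.547), np.float64(0.067), np.float64(0.196)), (np.float64(0.551), np.float64(0.075), np.float64(0.192))]
216 [(np.float64(0.539), np.float64(0.066), np.float64(0.189)), (np.float64(0.546), np.float64(0.068), np.float64(0.191)), (np.float64(0.551), np.float64(0.076), np.float64(0.187))]
218 [(np.float64(0.536), np.float64(0.071), np.float64(0.18)), (np.float64(0.546), np.float64(0.069), np.float64(0.185)), (np.float64(0.447), np.float64(0.279), np.float64(0.003))]
220 [(np.float64(0.435), np.float64(0.259), np.float64(0.004)), (np.float64(0.442), np.float64(0.268), np.float64(0.001)), (np.float64(0.45), np.float64(0.275), np.float64(0.0))]
222 [(np.float64(0.437), np.float64(0.256), np.float64(0.0)), (np.float64(0.446), np.float64(0.26), np.float64(0.002)), (np.float64(0.455), np.float64(0.266), np.float64(0.002))]
224 [(np.float64(0.442), np.float64(0.248), np.float64(0.002)), (np.float64(0.451), np.float64(0.252), np.float64(0.003)), (np.float64(0.458), np.float64(0.26), np.float64(0.001))]
226 [(np.float64(
[... 186 characters left out ...]
9), np.float64(0.235), np.float64(0.002)), (np.float64(0.458), np.float64(0.239), np.float64(0.003)), (np.float64(0.468), np.float64(0.243), np.float64(0.004))]
230 [(np.float64(0.453), np.float64(0.23), np.float64(0.0)), (np.float64(0.463), np.float64(0.232), np.float64(0.003)), (np.float64(0.469), np.float64(0.241), np.float64(0.0))]
232 [(np.float64(0.458), np.float64(0.22), np.float64(0.003)), (np.float64(0.465), np.float64(0.227), np.float64(0.001)), (np.float64(0.474), np.float64(0.231), np.float64(0.003))]
234 [(np.float64(0.462), np.float64(0.213), np.float64(0.003)), (np.float64(0.536), np.float64(0.092), np.float64(0.125)), (np.float64(0.478), np.float64(0.225), np.float64(0.002))]
```

View pics/c3.png

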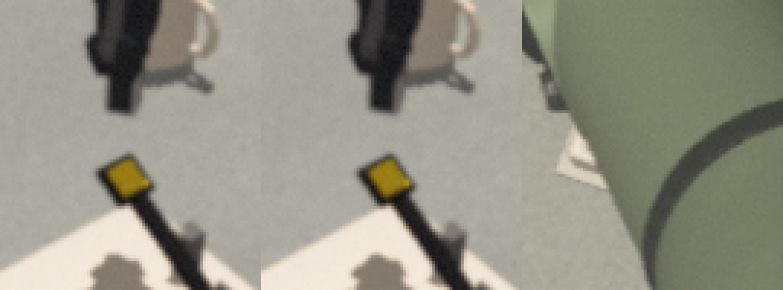

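The seen fingertip is at about z 0.18 while the TCP reads 0.139, so they disagree by about 43 mm. The two pictures match, so it isn't lag. I'll creep down and let the force and the next picture decide.

```bash
python3 -m crank '[{"jaw":1,"x":0,"y":0,"z":-0.01,"wx":0,"wy":0,"wz":0},{"jaw":1,"x":0,"y":0,"z":-0.02,"wx":0,"wy":0,"wz":0},{"jaw":1,"x":0,"y":0,"z":-0.03,"wx":0,"wy":0,"wz":0},{"jaw":1,"x":0,"y":0,"z":-0.04,"wx":0,"wy":0,"wz":0},{"jaw":1,"x":0,"y":0,"z":-0.04,"wx":0,"wy":0,"wz":0}]'
python3 - <<'E'
from h import *
print(observe()['eef_pos'],observe()['qpos'])
f=grab('scene','scene3');im,d=f
V=cv2.cvtColor(im,cv2.COLOR_RGB2GRAY)
for u in (339,343,347):
    r=[(v,V[v,u]) for v in range(200,250)]
    q=[(v,bydepth('scene',u,v,d[v,u]).round(3).tolist()) for v in range(190,245,4)]
    print(u,q)
E
```

```text
time_s: 2.65
eef_pos: [0.5393, 0.0789, 0.1139]
ee_rot: [[0.957, 0.289, -0.001], [0.289, -0.957, -0.0], [-0.001, -0.0, -1.0]]
contact_force: [-0.5, -0.2, 1.0]
finger_gap: -0.002
grasp_force: 0.0
[0.53927481 0.07890369 0.11385392] [-0.01810838  0.51241458 -0.32015082  1.872779    0.21831124  0.79174116
 -1.73218873]
339 [(190, [0.548, 0.043, 0.265]), (194, [0.551, 0.04, 0.259]), (198, [0.554, 0.034, 0.255]), (202, [0.556, 0.031, 0.25]), (206, [0.56, 0.026, 0.246]), (210, [0.563, 0.021, 0.242]), (214, [0.554, 0.038, 0.218]), (218, [0.539, 0.066, 0.184]), (222, [0.54, 0.065, 0.175]), (226, [0.541, 0.064, 0.166]), (230, [0.454, 0.226, 0.003]), (234, [0.461, 0.215, 0.001]), (238, [0.536, 0.077, 0.125]), (242, [0.541, 0.068, 0.124])]
343 [(190, [0.556, 0.043, 0.267]), (194, [0.558, 0.041, 0.261]), (198, [0.556, 0.045, 0.25]), (202, [0.545, 0.066, 0.224]), (206, [0.567, 0.027, 0.248]), (210, [0.568, 0.025, 0.241]), (214, [0.562, 0.037, 0.222]), (218, [0.547, 0.068, 0.186]), (222, [0.548, 0.066, 0.178]), (226, [0.548, 0.068, 0.167]), (230, [0.461, 0.235, 0.001]), (234, [0.537, 0.09, 0.126]), (238, [0.542, 0.082, 0.124]), (242, [0.546, 0.076, 0.119])]
347 [(190, [0.557, 0.056, 0.261]), (194, [0.557, 0.057, 0.252]), (198, [0.556, 0.06, 0.241]), (202, [0.551, 0.071, 0.223]), (206, [0.553, 0.068, 0.217]), (210, [0.553, 0.069, 0.207]), (214, [0.559, 0.06, 0.206]), (218, [0.552, 0.074, 0.184]), (222, [0.551, 0.076, 0.173]), (226, [0.549, 0.081, 0.159]), (230, [0.471, 0.237, 0.003]), (234, [0.477, 0.227, 0.001]), (238, [0.547, 0.089, 0.121]), (242, [0.553, 0.08, 0.12])]
```

The tip really is about 43 mm above the reported TCP (0.159 seen, 0.114 reported, no contact). The xy agrees. I'll continue down, expecting contact near a reported z of 0.077.

```bash
python3 -m crank '[{"jaw":1,"x":0,"y":0.003,"z":-0.015,"wx":0,"wy":0,"wz":0},{"jaw":1,"x":0,"y":0.003,"z":-0.03,"wx":0,"wy":0,"wz":0},{"jaw":1,"x":0,"y":0.003,"z":-0.045,"wx":0,"wy":0,"wz":0},{"jaw":1,"x":0,"y":0.003,"z":-0.05,"wx":0,"wy":0,"wz":0}]'
for i in 1 2 3; do python3 -m crank '[{"jaw":1,"x":0,"y":0,"z":-0.005,"wx":0,"wy":0,"wz":0},{"jaw":1,"x":0,"y":0,"z":-0.01,"wx":0,"wy":0,"wz":0}]' | grep -E 'pos|contact'; done
```

```text
time_s: 3.1
eef_pos: [0.5392, 0.0808, 0.0835]
ee_rot: [[0.957, 0.289, -0.002], [0.289, -0.957, -0.0], [-0.002, -0.0, -1.0]]
contact_force: [0.7, -0.5, 1.5]
finger_gap: -0.005
grasp_force: 0.3
eef_pos: [0.5399, 0.0808, 0.0787]
contact_force: [0.4, -0.6, 0.7]
eef_pos: [0.5399, 0.0808, 0.0727]
contact_force: [-0.2, -0.3, 0.0]
eef_pos: [0.5398, 0.0808, 0.0666]
contact_force: [0.8, 0.6, 0.4]
```

```bash
for i in 1 2 ; do python3 -m crank '[{"jaw":1,"x":0,"y":0,"z":-0.005,"wx":0,"wy":0,"wz":0},{"jaw":1,"x":0,"y":0,"z":-0.01,"wx":0,"wy":0,"wz":0},{"jaw":1,"x":0,"y":0,"z":-0.015,"wx":0,"wy":0,"wz":0}]' | grep -E 'pos|contact'; done
python3 - <<'E'
from h import *
im,_=grab('scene','scene4')
cv2.imwrite('pics/c4.png',cv2.resize(im[190:310,290:410],(600,600),interpolation=3)[:,:,::-1])
E
```

```text
eef_pos: [0.5398, 0.0808, 0.0575]
contact_force: [-0.5, 0.9, 1.3]
eef_pos: [0.5397, 0.0808, 0.0485]
contact_force: [-0.0, 1.2, 0.5]
```

View pics/c4.png

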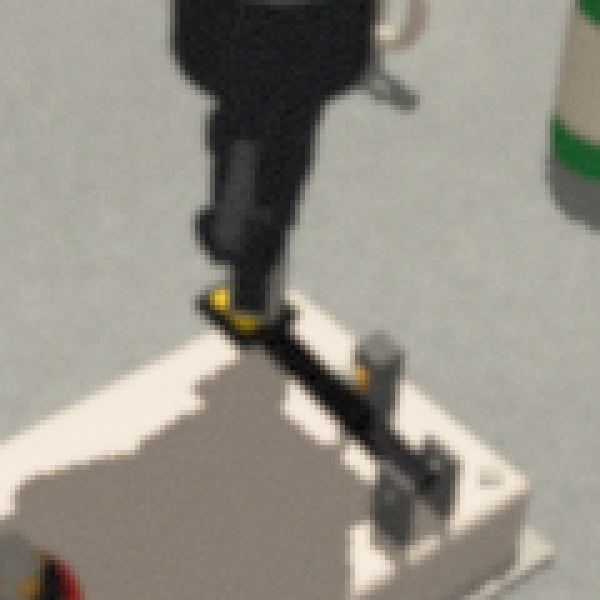

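The fingers (crop 258,290) are on the pad and pushing it down, sitting somewhat toward its right half. I'll shift 6 mm to −x while pressing on.

```bash
python3 -m crank '[{"jaw":1,"x":-0.01,"y":0,"z":-0.01,"wx":0,"wy":0,"wz":0},{"jaw":1,"x":-0.01,"y":0,"z":-0.02,"wx":0,"wy":0,"wz":0},{"jaw":1,"x":-0.01,"y":0,"z":-0.03,"wx":0,"wy":0,"wz":0}]' | grep -E 'pos|contact'
for i in 1 2 3 ; do python3 -m crank '[{"jaw":1,"x":0,"y":0,"z":-0.005,"wx":0,"wy":0,"wz":0},{"jaw":1,"x":0,"y":0,"z":-0.008,"wx":0,"wy":0,"wz":0}]' | grep -E 'pos|contact'; done
```

```text
eef_pos: [0.5336, 0.0808, 0.0304]
contact_force: [-0.6, -0.6, -0.1]
eef_pos: [0.5334, 0.0807, 0.0255]
contact_force: [0.2, 0.4, 1.6]
eef_pos: [0.5338, 0.0807, 0.021]
contact_force: [0.4, -1.8, 2.2]
eef_pos: [0.5344, 0.0807, 0.0178]
contact_force: [-15.2, -4.7, 63.2]
```

Hard stop reached with 63 N at reported z 0.0178. I'll back off and look at the lever.

```bash
python3 -m crank '[{"jaw":1,"x":0,"y":0,"z":0.006,"wx":0,"wy":0,"wz":0}]' | grep -E 'pos|contact'
python3 -m crank '[{"jaw":1,"x":0,"y":0,"z":0.04,"wx":0,"wy":0,"wz":0},{"jaw":1,"x":0,"y":0,"z":0.1,"wx":0,"wy":0,"wz":0},{"jaw":1,"x":0,"y":0,"z":0.1,"wx":0,"wy":0,"wz":0}]' | grep -E 'time|pos|contact'
python3 - <<'E'
from h import *
im,d=grab('scene','scene5')
cv2.imwrite('pics/c5.png',cv2.resize(im[190:310,290:410],(600,600),interpolation=3)[:,:,::-1])
H,S,V=cv2.split(cv2.cvtColor(im,cv2.COLOR_RGB2HSV)); m=(H>20)&(H<32)&(S>150)&(V>90); m[:200]=0;m[300:]=0
v,u=np.nonzero(m); print(len(u),u.mean(),v.mean(),np.median([bydepth('scene',a,b,d[b,a]) for a,b in zip(u,v)],0))
E
```

```text
eef_pos: [0.534, 0.0807, 0.0206]
contact_force: [-0.6, -1.0, 1.4]
time_s: 5.65
eef_pos: [0.5358, 0.0813, 0.0835]
contact_force: [0.9, -0.3, -0.1]
77 338.02597402597405 256.76623376623377 [0.53511312 0.07919489 0.0696561 ]
```

View pics/c5.png

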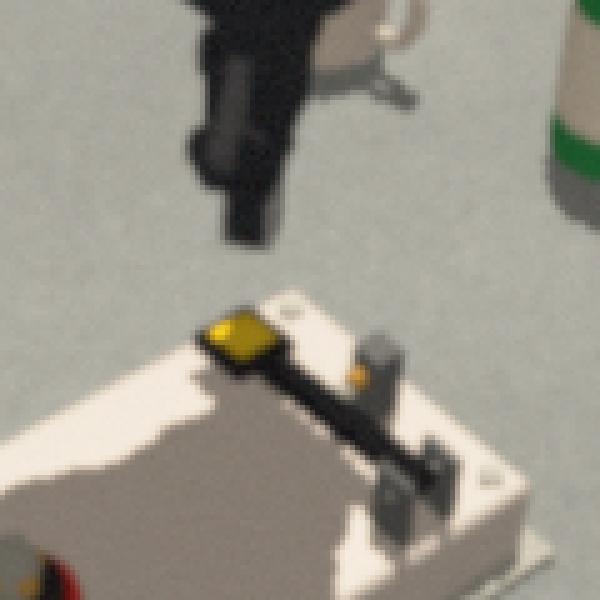

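The lever stays at a pad height of about 0.067 m with the hand off, which corresponds to about 0.53 rad, so it is caught. The hard stop (pad 0.057) at reported 0.0178 gives a true tip offset of about 40 mm. Now I'll go over the big red cap, opening on the way.

```bash
python3 -m crank '[{"jaw":1,"x":0,"y":0,"z":0.08,"wx":0,"wy":0,"wz":0},{"jaw":1,"x":0,"y":0,"z":0.13,"wx":0,"wy":0,"wz":0},{"jaw":0,"x":0.01,"y":-0.08,"z":0.13,"wx":0,"wy":0,"wz":0},{"jaw":-1,"x":0.02,"y":-0.16,"z":0.13,"wx":0,"wy":0,"wz":0},{"jaw":-1,"x":0.03,"y":-0.24,"z":0.13,"wx":0,"wy":0,"wz":0}]' | grep -E 'time|pos|contact'
python3 -m crank '[{"jaw":-1,"x":0.01,"y":-0.08,"z":0,"wx":0,"wy":0,"wz":0},{"jaw":-1,"x":0.02,"y":-0.16,"z":0,"wx":0,"wy":0,"wz":0},{"jaw":-1,"x":0.025,"y":-0.24,"z":0,"wx":0,"wy":0,"wz":0},{"jaw":-1,"x":0.025,"y":-0.32,"z":0,"wx":0,"wy":0,"wz":0},{"jaw":-1,"x":0.025,"y":-0.344,"z":0,"wx":0,"wy":0,"wz":0}]'
```

```text
time_s: 6.2
eef_pos: [0.5515, -0.0649, 0.1573]
contact_force: [1.6, -0.2, -0.2]
time_s: 6.7
eef_pos: [0.565, -0.2754, 0.1564]
ee_rot: [[0.959, 0.283, -0.002], [0.283, -0.959, -0.002], [-0.002, 0.001, -1.0]]
contact_force: [-0.3, 0.8, -0.9]
finger_gap: 0.994
grasp_force: 0.0
```

```bash
python3 -m crank '[{"jaw":-1,"x":0.005,"y":0,"z":-0.08,"wx":0,"wy":0,"wz":0},{"jaw":-1,"x":0.005,"y":0,"z":-0.16,"wx":0,"wy":0,"wz":0},{"jaw":-1,"x":0.005,"y":0,"z":-0.18,"wx":0,"wy":0,"wz":0},{"jaw":-1,"x":0.005,"y":0,"z":-0.18,"wx":0,"wy":0,"wz":0}]'
python3 - <<'E'
from h import *
im,d=grab('scene','scene6'); t,dt=grab('top','top6')
print(observe()['eef_pos'])
cv2.imwrite('pics/c6.png',cv2.resize(np.hstack([im[320:470,160:320],t[140:290,380:540]]),(800,375),interpolation=3)[:,:,::-1])
E
```

```text
time_s: 7.1
eef_pos: [0.5688, -0.2687, 0.0484]
ee_rot: [[0.957, 0.289, -0.003], [0.289, -0.957, 0.002], [-0.003, -0.002, -1.0]]
contact_force: [-0.3, -0.0, 1.3]
finger_gap: 1.0
grasp_force: 0.0
[ 0.5707637  -0.26962534  0.05160191]
```

View pics/c6.png

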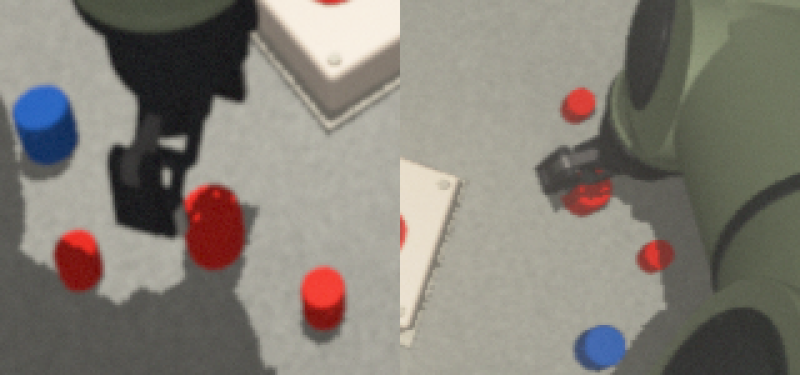

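The cap is at scene crop (215,225), with the front finger at (148,195). In the top crop the far finger is at (560,172) and the cap at (587,192). I'll measure the fingers from depth before going down.

```bash
python3 - <<'E'
from h import *
for n,(u0,u1,v0,v1) in dict(scene=(160,320,320,450),top=(380,500,150,290)).items():
    f=np.load(n+'6.npz');im,d=f['im'],f['d']
    H,S,V=cv2.split(cv2.cvtColor(im,cv2.COLOR_RGB2HSV))
    P=np.array([bydepth(n,u,v,d[v,u]) for v in range(v0,v1) for u in range(u0,u1) if d[v,u]>0 and V[v,u]<120 and S[v,u]<110])
    for a,b in((.05,.065),(.065,.075),(.075,.085),(.085,.095),(.095,.105),(.105,.12),(.12,.135),(.135,.15),(.15,.17)):
        q=P[(P[:,2]>a)&(P[:,2]<b)]
        if len(q)>3: print(n,a,b,len(q),'min',q.min(0).round(3)[:2],'max',q.max(0).round(3)[:2],'med',np.median(q,0).round(3)[:2])
    R=(((H<8)|(H>172))&(S>130)&(V>60)); 
    k,l,st,ce=cv2.connectedComponentsWithStats(R.astype('uint8'))
    for i in range(1,k):
        if st[i,4]>60: 
            q=np.array([bydepth(n,u,v,d[v,u]) for v,u in zip(*np.nonzero(l==i))]); print('red',ce[i].round(1),st[i,4],np.median(q,0).round(3))
E
```

```text
Traceback (most recent call last):
  File "h.py", line 11, in bydepth
    o,r=ray(n,u,v); return o+r*d
        ~~~^^^^^^^
  File "h.py", line 6, in ray
    c=camera_info(n); K=np.array(c['mtx']); p=np.linalg.solve(K,[u,v,1.]);
ValueError: time passes only in moves, steps and waits
```

```bash
cat >> h.py <<'E'
import functools
camera_info=functools.lru_cache(None)(camera_info)
E
python3 - <<'E'
from h import *
for n,(u0,u1,v0,v1) in dict(scene=(160,320,320,450),top=(380,500,150,290)).items():
    f=np.load(n+'6.npz');im,d=f['im'],f['d']
    H,S,V=cv2.split(cv2.cvtColor(im,cv2.COLOR_RGB2HSV))
    P=np.array([bydepth(n,u,v,d[v,u]) for v in range(v0,v1) for u in range(u0,u1) if d[v,u]>0 and V[v,u]<120 and S[v,u]<110])
    for a,b in((.05,.065),(.065,.075),(.075,.085),(.085,.095),(.095,.105),(.105,.12),(.12,.135),(.135,.15),(.15,.17)):
        q=P[(P[:,2]>a)&(P[:,2]<b)]
        if len(q)>3: print(n,a,b,len(q),'min',q.min(0).round(3)[:2],'max',q.max(0).round(3)[:2],'med',np.median(q,0).round(3)[:2])
    R=(((H<8)|(H>172))&(S>130)&(V>60)); 
    k,l,st,ce=cv2.connectedComponentsWithStats(R.astype('uint8'))
    for i in range(1,k):
        if st[i,4]>60: 
            q=np.array([bydepth(n,u,v,d[v,u]) for v,u in zip(*np.nonzero(l==i))]); print('red',ce[i].round(1),st[i,4],np.median(q,0).round(3))
E
```

```text
scene 0.095 0.105 19 min [ 0.548 -0.314] max [ 0.592 -0.224] med [ 0.56  -0.228]
scene 0.105 0.12 95 min [ 0.548 -0.322] max [ 0.593 -0.221] med [ 0.566 -0.229]
scene 0.12 0.135 79 min [ 0.556 -0.322] max [ 0.594 -0.221] med [ 0.59  -0.311]
scene 0.135 0.15 41 min [ 0.561 -0.342] max [ 0.601 -0.202] med [ 0.593 -0.314]
scene 0.15 0.17 409 min [ 0.558 -0.343] max [ 0.602 -0.195] med [ 0.591 -0.318]
red [292.7 313.7] 167 [ 0.538 -0.086  0.05 ]
red [245.1 410.5] 660 [ 0.576 -0.276  0.044]
red [190.9 423.9] 358 [ 0.515 -0.336  0.032]
red [289.  438.9] 359 [ 0.657 -0.272  0.032]
top 0.105 0.12 8 min [ 0.546 -0.227] max [ 0.549 -0.218] med [ 0.547 -0.222]
top 0.12 0.135 5 min [ 0.545 -0.227] max [ 0.547 -0.217] med [ 0.546 -0.224]
top 0.135 0.15 5 min [ 0.543 -0.228] max [ 0.546 -0.215] med [ 0.543 -0.224]
top 0.15 0.17 115 min [ 0.537 -0.248] max [ 0.575 -0.192] med [ 0.549 -0.223]
red [451.1 181.4] 130 [ 0.652 -0.263  0.031]
red [455.3 218.5] 158 [ 0.56  -0.265  0.043]
red [370.3 233.2] 125 [ 0.522 -0.07   0.048]
red [481.7 242. ] 132 [ 0.508 -0.327  0.03 ]
```

The finger pair is centred at about (0.570,-0.270) and the cap at (0.569,-0.269), so they line up. Open tips are at reported + ~43 mm, so I'll descend to a reported z of -0.030.

```bash
python3 -m crank '[{"jaw":-1,"x":0,"y":0,"z":-0.03,"wx":0,"wy":0,"wz":0},{"jaw":-1,"x":0,"y":0,"z":-0.06,"wx":0,"wy":0,"wz":0},{"jaw":-1,"x":0,"y":0,"z":-0.09,"wx":0,"wy":0,"wz":0},{"jaw":-1,"x":0,"y":0,"z":-0.115,"wx":0,"wy":0,"wz":0},{"jaw":-1,"x":0,"y":0,"z":-0.115,"wx":0,"wy":0,"wz":0}]' | grep -E 'time|pos|contact|gap'
python3 -m crank '[{"jaw":-1,"x":0,"y":0,"z":-0.01,"wx":0,"wy":0,"wz":0},{"jaw":-1,"x":0,"y":0,"z":-0.02,"wx":0,"wy":0,"wz":0},{"jaw":-1,"x":0,"y":0,"z":-0.02,"wx":0,"wy":0,"wz":0}]' | grep -E 'time|pos|contact|gap'
```

```text
time_s: 7.7
eef_pos: [0.5697, -0.2695, -0.0193]
contact_force: [-0.4, 0.3, 0.4]
finger_gap: 1.0
time_s: 8.0
eef_pos: [0.5697, -0.2695, -0.0312]
contact_force: [-0.0, 0.8, -0.7]
finger_gap: 1.003
```

```bash
python3 -m crank '[{"jaw":1,"x":0,"y":0,"z":0,"wx":0,"wy":0,"wz":0},{"jaw":1,"x":0,"y":0,"z":0,"wx":0,"wy":0,"wz":0},{"jaw":1,"x":0,"y":0,"z":0,"wx":0,"wy":0,"wz":0},{"jaw":1,"x":0,"y":0,"z":0,"wx":0,"wy":0,"wz":0},{"jaw":1,"x":0,"y":0,"z":0,"wx":0,"wy":0,"wz":0}]' 80
python3 -m crank '[{"jaw":1,"x":0,"y":0,"z":0,"wx":0,"wy":0,"wz":0},{"jaw":1,"x":0,"y":0,"z":0,"wx":0,"wy":0,"wz":0},{"jaw":1,"x":0,"y":0,"z":0,"wx":0,"wy":0,"wz":0},{"jaw":1,"x":0,"y":0,"z":0.01,"wx":0,"wy":0,"wz":0},{"jaw":1,"x":0,"y":0,"z":0.02,"wx":0,"wy":0,"wz":0}]'
```

```text
time_s: 8.5
eef_pos: [0.57, -0.2697, -0.0305]
ee_rot: [[0.957, 0.288, 0.0], [0.288, -0.957, -0.0], [0.0, 0.0, -1.0]]
contact_force: [-2.2, 0.7, 7.3]
finger_gap: 0.428
grasp_force: 79.9
time_s: 9.0
eef_pos: [0.5697, -0.2696, -0.0186]
ee_rot: [[0.957, 0.289, -0.0], [0.289, -0.957, 0.0], [-0.0, -0.0, -1.0]]
contact_force: [-1.3, -0.1, -0.2]
finger_gap: 0.428
grasp_force: 79.8
```

Grasped: gap 36 mm at 80 N. Now lift and carry to above the spigot.

```bash
python3 -m crank '[{"jaw":1,"x":0,"y":0,"z":0.07,"wx":0,"wy":0,"wz":0},{"jaw":1,"x":0,"y":0,"z":0.14,"wx":0,"wy":0,"wz":0},{"jaw":1,"x":0,"y":0,"z":0.2,"wx":0,"wy":0,"wz":0},{"jaw":1,"x":-0.01,"y":0.06,"z":0.2,"wx":0,"wy":0,"wz":0},{"jaw":1,"x":-0.03,"y":0.13,"z":0.2,"wx":0,"wy":0,"wz":0}]' | grep -E 'time|pos|contact|gap'
python3 -m crank '[{"jaw":1,"x":-0.02,"y":0.07,"z":0,"wx":0,"wy":0,"wz":0},{"jaw":1,"x":-0.035,"y":0.14,"z":0,"wx":0,"wy":0,"wz":0},{"jaw":1,"x":-0.042,"y":0.198,"z":0,"wx":0,"wy":0,"wz":0},{"jaw":1,"x":-0.042,"y":0.198,"z":0,"wx":0,"wy":0,"wz":0},{"jaw":1,"x":-0.042,"y":0.198,"z":0,"wx":0,"wy":0,"wz":0}]'
python3 - <<'E'
from h import *
im,d=grab('scene','scene7'); t,dt=grab('top','top7'); print(observe()['eef_pos'])
for n,im,d in(('scene',im,d),('top',t,dt)):
    H,S,V=cv2.split(cv2.cvtColor(im,cv2.COLOR_RGB2HSV))
    R=(((H<8)|(H>172))&(S>130)&(V>50)); k,l,st,ce=cv2.connectedComponentsWithStats(R.astype('uint8'))
    for i in range(1,k):
        if st[i,4]>20:
            q=np.array([bydepth(n,u,v,d[v,u]) for v,u in zip(*np.nonzero(l==i))]); print(n,'red',ce[i].round(1),st[i,4],np.median(q,0).round(3),q.min(0).round(3),q.max(0).round(3),st[i,:4])
cv2.imwrite('pics/c7.png',cv2.resize(np.hstack([im[200:320,310:430],np.load('scene7.npz')['im'][220:340,230:350]]),(800,400),interpolation=3)[:,:,::-1])
E
```

```text
time_s: 9.5
eef_pos: [0.5523, -0.1921, 0.1025]
contact_force: [0.5, 0.8, -1.6]
finger_gap: 0.426
time_s: 10.0
eef_pos: [0.5268, -0.0725, 0.1016]
ee_rot: [[0.957, 0.29, 0.001], [0.29, -0.957, -0.0], [0.001, 0.001, -1.0]]
contact_force: [-0.1, -0.7, 0.9]
finger_gap: 0.426
grasp_force: 80.1
[ 0.52673243 -0.07391857  0.10122622]
scene red [297.5 269.6] 184 [ 0.543 -0.077  0.171] [ 0.53  -0.093  0.136] [ 0.55  -0.057  0.211] [294 256   8  29]
scene red [292.8 313.8] 175 [ 0.538 -0.086  0.05 ] [ 0.502 -0.1    0.046] [ 0.552 -0.052  0.061] [280 303  26  19]
scene red [190.9 423.7] 359 [ 0.514 -0.336  0.032] [ 0.497 -0.347  0.002] [ 0.524 -0.321  0.036] [182 412  19  25]
scene red [289.  438.5] 369 [ 0.657 -0.271  0.032] [ 0.63  -0.515 -0.001] [ 0.853 -0.252  0.706] [281 426  17  26]
top red [453.2 180.4] 77 [ 0.654 -0.267  0.031] [ 0.64  -0.284  0.001] [ 0.669 -0.259  0.037] [450 175   8  13]
top red [367.7 237.9] 75 [ 0.511 -0.06   0.049] [ 0.297 -0.09   0.043] [0.532 0.031 1.208] [360 229  20  15]
top red [485.6 239. ] 33 [ 0.514 -0.336  0.031] [ 0.395 -0.349  0.   ] [ 0.525 -0.137  0.667] [482 236   7   8]
```

```bash
python3 -m crank '[{"jaw":1,"x":0,"y":0,"z":-0.03,"wx":0,"wy":0,"wz":0},{"jaw":1,"x":0,"y":0,"z":-0.063,"wx":0,"wy":0,"wz":0},{"jaw":1,"x":0,"y":0,"z":-0.063,"wx":0,"wy":0,"wz":0},{"jaw":1,"x":0,"y":0,"z":-0.063,"wx":0,"wy":0,"wz":0}]' | grep -E 'time|pos|contact|gap'
python3 - <<'E'
from h import *
im,d=grab('scene','scene8'); print(observe()['eef_pos'])
def proj(n,p):
    c=camera_info(n);K=np.array(c['mtx']);q=np.array(c['attitude']).T@(np.array(p)-c['origin']);return np.round([K[0,0]*q[0]/-q[2]+K[0,2],K[1,1]*-q[1]/-q[2]+K[1,2],-q[2]],2)
e=observe()['eef_pos']
for z in(.08,.093,.115,.137): print(z,'tcp axis',proj('scene',[e[0],e[1],z]),'spig',proj('scene',[.5258,-.0725,z]))
H,S,V=cv2.split(cv2.cvtColor(im,cv2.COLOR_RGB2HSV)); R=((H<8)|(H>172))&(S>130)&(V>50)
for v in range(266,325,3):
    u=np.nonzero(R[v,260:330])[0]+260
    if len(u): print(v,u.min(),u.max(),im[v,u.max()-1:u.max()+3,0])
cv2.imwrite('pics/c8.png',cv2.resize(im[230:350,220:370],(800,640),interpolation=3)[:600,:,::-1])
E
```

```text
time_s: 10.5
eef_pos: [0.5265, -0.0736, 0.0634]
contact_force: [0.2, 0.7, 0.6]
finger_gap: 0.426
[ 0.52688326 -0.07345702  0.0638389 ]
0.08 tcp axis [292.62 298.87   0.83] spig [292.43 298.3    0.83]
0.093 tcp axis [292.45 294.16   0.82] spig [292.26 293.59   0.82]
0.115 tcp axis [292.16 285.96   0.8 ] spig [291.97 285.39   0.8 ]
0.137 tcp axis [291.86 277.45   0.79] spig [291.66 276.88   0.79]
272 297 299 [ 81  77  89 153]
275 296 300 [131 135 177 231]
278 287 300 [131 138 165 219]
281 294 301 [133 154 208 244]
284 294 301 [134 156 213 243]
287 294 300 [130 131 155 211]
290 295 300 [130 134 163 219]
293 295 300 [132 133 164 221]
296 295 299 [131 142 174 227]
299 294 296 [130 129 148 191]
305 282 303 [ 85 140 193 234]
308 280 305 [234 245 248 250]
311 280 305 [236 238 240 247]
314 281 304 [238 234 227 238]
317 282 302 [167 202 222 240]
320 287 297 [133 137 134 145]
```

View pics/c8.png

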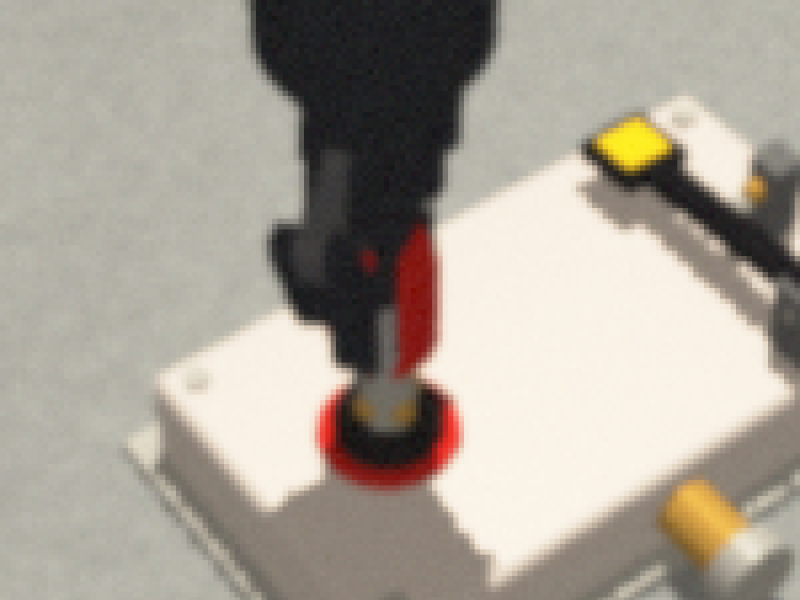

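The cap's right edge at column ~301.7 gives an axis at ~291, with the spigot at ~292.3, so the cap is about 2 mm to the left and within tolerance. The lever (pad at crop 633,145) is still down. I'll shift +1.5 mm in x and creep down.

```bash
python3 -m crank '[{"jaw":1,"x":0.0025,"y":0.001,"z":-0.01,"wx":0,"wy":0,"wz":0},{"jaw":1,"x":0.0025,"y":0.001,"z":-0.02,"wx":0,"wy":0,"wz":0},{"jaw":1,"x":0.0025,"y":0.001,"z":-0.02,"wx":0,"wy":0,"wz":0}]' 120| grep -E 'time|pos|contact|gap'
for i in 1 2 3; do python3 -m crank '[{"jaw":1,"x":0,"y":0,"z":-0.0025,"wx":0,"wy":0,"wz":0},{"jaw":1,"x":0,"y":0,"z":-0.005,"wx":0,"wy":0,"wz":0}]' | grep -E 'pos|contact'; done
```

```text
time_s: 10.85
eef_pos: [0.5278, -0.0722, 0.0506]
contact_force: [-0.8, 0.0, 0.7]
finger_gap: 0.419
eef_pos: [0.5281, -0.0722, 0.0482]
contact_force: [0.6, -0.6, 0.4]
eef_pos: [0.5281, -0.0722, 0.0451]
contact_force: [-0.5, 0.4, -0.9]
eef_pos: [0.5281, -0.0722, 0.0421]
contact_force: [-0.5, -0.1, -0.4]
```

```bash
for i in 1 2 3 4 5; do python3 -m crank '[{"jaw":1,"x":0,"y":0,"z":-0.0025,"wx":0,"wy":0,"wz":0},{"jaw":1,"x":0,"y":0,"z":-0.005,"wx":0,"wy":0,"wz":0}]' | grep -E 'pos|contact|gap'; done
```

```text
eef_pos: [0.5281, -0.0722, 0.0391]
contact_force: [0.1, -0.7, 3.6]
finger_gap: 0.419
eef_pos: [0.5282, -0.0727, 0.0367]
contact_force: [-4.4, -2.1, 18.0]
finger_gap: 0.42
eef_pos: [0.5281, -0.0726, 0.0334]
contact_force: [-1.8, -2.6, 6.2]
finger_gap: 0.421
eef_pos: [0.5277, -0.0725, 0.0299]
contact_force: [-2.2, -3.1, -4.7]
finger_gap: 0.419
eef_pos: [0.5279, -0.0725, 0.0269]
contact_force: [-1.1, -4.5, 0.7]
finger_gap: 0.418
```

Contact, an 18 N peak and the drop (click) came at the expected heights, so the cap underside is at reported + ~30.5 mm. Home is expected at about 0.0215, so I'll press on.

```bash
for i in 1 2; do python3 -m crank '[{"jaw":1,"x":0,"y":0,"z":-0.0025,"wx":0,"wy":0,"wz":0},{"jaw":1,"x":0,"y":0,"z":-0.004,"wx":0,"wy":0,"wz":0}]' | grep -E 'pos|contact|gap'; done
for i in 1 2; do python3 -m crank '[{"jaw":1,"x":0,"y":0,"z":-0.001,"wx":0,"wy":0,"wz":0},{"jaw":1,"x":0,"y":0,"z":-0.001,"wx":0,"wy":0,"wz":0}]' | grep -E 'time|pos|contact|gap'; done
```

```text
eef_pos: [0.5281, -0.0724, 0.0248]
contact_force: [-2.7, -5.5, 5.2]
finger_gap: 0.417
eef_pos: [0.5281, -0.0725, 0.0225]
contact_force: [-4.2, -4.9, 6.3]
finger_gap: 0.418
time_s: 13.05
eef_pos: [0.5281, -0.0725, 0.0219]
contact_force: [-4.4, -4.3, 5.5]
finger_gap: 0.42
time_s: 13.25
eef_pos: [0.5281, -0.0725, 0.0216]
contact_force: [-4.7, -3.8, 9.7]
finger_gap: 0.418
```

```bash
for i in 1 2 3; do python3 -m crank '[{"jaw":1,"x":0,"y":0,"z":-0.001,"wx":0,"wy":0,"wz":0},{"jaw":1,"x":0,"y":0,"z":-0.001,"wx":0,"wy":0,"wz":0}]' | grep -E 'time|pos|contact|gap'; done
```

```text
time_s: 13.45
eef_pos: [0.5282, -0.0724, 0.0214]
contact_force: [-7.4, -3.8, 20.6]
finger_gap: 0.42
time_s: 13.65
eef_pos: [0.5283, -0.0725, 0.0213]
contact_force: [-10.9, -3.4, 31.6]
finger_gap: 0.423
time_s: 13.85
eef_pos: [0.5284, -0.0724, 0.0211]
contact_force: [-13.4, -2.7, 41.7]
finger_gap: 0.42
```

Hard stop reached: z stays at 0.0213 while the force climbs to 42 N, against about 7 N for the seal alone. I'll ease one step to ~30 N, hold, and check the lever and that the cap didn't slip.

```bash
python3 -m crank '[{"jaw":1,"x":0,"y":0,"z":0.001,"wx":0,"wy":0,"wz":0},{"jaw":1,"x":0,"y":0,"z":0.001,"wx":0,"wy":0,"wz":0},{"jaw":1,"x":0,"y":0,"z":0.001,"wx":0,"wy":0,"wz":0},{"jaw":1,"x":0,"y":0,"z":0.001,"wx":0,"wy":0,"wz":0},{"jaw":1,"x":0,"y":0,"z":0.001,"wx":0,"wy":0,"wz":0}]'
python3 - <<'E'
from h import *
im,d=grab('scene','scene9')
H,S,V=cv2.split(cv2.cvtColor(im,cv2.COLOR_RGB2HSV)); m=(H>20)&(H<32)&(S>150)&(V>90); m[:200]=0;m[275:]=0
v,u=np.nonzero(m); print('pad',len(u),u.mean(),v.mean(),np.median([bydepth('scene',a,b,d[b,a]) for a,b in zip(u,v)],0))
R=((H<8)|(H>172))&(S>130)&(V>50)
for y in range(278,322,3):
    w=np.nonzero(R[y,270:325])[0]+270
    if len(w): print(y,w.min(),w.max())
q=np.array([bydepth('scene',w,y,d[y,w]) for y in range(278,322) for w in range(294,302) if R[y,w]]); print('cap z',np.percentile(q[:,2],[2,50,98]).round(4))
E
```

```text
time_s: 14.35
eef_pos: [0.5283, -0.0725, 0.0213]
ee_rot: [[0.958, 0.288, 0.001], [0.288, -0.958, -0.001], [0.0, 0.001, -1.0]]
contact_force: [-10.4, -2.8, 32.2]
finger_gap: 0.419
grasp_force: 124.1
pad 97 338.17525773195877 256.9381443298969 [0.53455893 0.08058197 0.06973276]
287 294 294
290 298 301
293 297 301
296 290 302
299 295 302
302 296 302
305 296 304
308 280 305
311 280 305
314 281 304
317 282 302
320 287 297
cap z [0.0481 0.0813 0.131 ]
```

The lever pad is unchanged (z 0.0697 seen, still caught). The cap top moved down by the same amount as the tool, and the stop lies at 30 mm + 21.3 mm ≈ 52 mm as it should. The push is holding at 32 N.

```bash
python3 -c "from station import hand_in; print(hand_in())"
```

```text
the job is handed in; nothing more can be done
None
```

The lever is pressed down and held by its catch, and the big red cap is clicked onto the spigot and still pressed fully home with about 32 N by the gripper; the job was handed in at about 14 s.

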